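# Crack open the glue press with the lifting wedge and hold it

## Robot

A 6-joint arm with a two-finger parallel gripper is mounted at the origin on the work surface. World frame = base frame: x ahead of the robot, y to its left, z up, the work surface at z = 0. Lengths are in mm, angles in rad, forces in N, time in s.
With the tool pointing down it reaches from about 350 to 775 mm from the base axis. Payload 7.3 kg.
Tool frame: the origin (TCP) lies on the front face of the gripper's body, between the roots of the fingers; the fingertips stand 66 mm ahead of it and the grasp point (between the pads) lies 47 mm ahead of it (bot.tip_extent is the distance from the TCP to the fingertips, in mm); z points along the fingers, y is the line along which they close (so a half turn about z gives the same grasp; the last joint's range is limited). The gripper opens to 92 mm and grips with 3 to 60 N. Pads are 19 mm wide; open, the fingers measure 130 mm over their backs; the gripper's body (75 mm by 190 mm) begins 47 mm behind the grasp point.
Start: joints at [-0.146, 0.342, 1.524, -0, 1.275, -0.146], TCP at [525.013, 0.02, 292.241] pointing down, gripper open.
Joint ranges: [-2.53, 2.53], [-0.77, 2.02], [0.04, 2.7], [-1, 4.14], [0.28, 2.66], [-3.11, 3.11]. Speed limits (rad/s): [2.57, 2.57, 3.14, 3.14, 3.14, 3.14].

## Interface

Orientations are given as [roll, pitch, yaw] about the fixed x, y, z axes, in that order (R = Rz(yaw) Ry(pitch) Rx(roll)).
In Python, from plant import readout, viewer, order, bot gives the robot as it stands.
- The arm moves only by the shell command python3 -m creep 'ROWS'. ROWS is text: rows parted by semicolons, each of 7 numbers parted by spaces: the shift along the world's x, y, z in m, then the turn, a rotation vector about the world's x, y, z in rad, then the opening in per cent of the stroke, from 0 (shut) to 100 (fully open). A call has 1 to 8 rows; each row shifts and turns the commanded pose from where the row before left it; what a row does not reach is not made up. A row lasts 1/12 s, in which the tool goes at most 41.7 mm and 7.16 degrees, less where a joint would pass 70% of its speed; a pose out of reach is approached as far as the arm can. A call is refused whole if a number of a shift passes 0.0417 or a number of a turn 0.125, either way. A call with a gripper value outside its range is refused whole. The fingers move at their own pace and stop on an object; the grip force is fixed at half the most. Time passes only in rows, so rows that do not move let the fingers close. It gives the time, the measured TCP pose, the force, the opening and the grip force at its end, in the units of the state.
- readout.get_obs(): the state, without advancing time (a new reading comes with each control period).
- viewer.capture(name): name is "scene" or "side" or "wrist"; returns the picture (384x512x3 uint8, red, green, blue); there is no depth.
- viewer.camera_info(name): a dict with "fx", "fy", "cx", "cy" (pixels), "origin" and "rotation" of the camera in the world. Camera axes: x right, y up, looking along -z (the intrinsics and any distortion apply to the point x, -y, -z); pixel columns grow to the right and rows downward; lengths in mm; the calibration is good to about 2 mm. A picture is of the moment at which its call begins: read the wrist's pose just before it. camera_info takes no time and is no camera call; for the wrist camera it gives the pose at the moment of the call.
- order.close_job(): hands the job in; it is judged then, once.
The state is a dict: "time": time; "joint_positions": joint angles; "dq": joint speeds; "tau": joint torques, N m; "tool_pos": TCP position; "tcp_rot": TCP orientation; "contact_force": force on the tool from outside, world axes, zero at the start; "moment": the same for the moment, N m; "grip_width": finger opening in mm; "finger_force": force on a finger pad.
Only numpy, scipy, OpenCV 4.12 (cv2) and the standard library are available. Lean on these libraries where they do the work, as an engineer would, in place of code of your own. Each camera call takes 0.05 s, during which the arm holds its last target. There are 200 camera calls.

## Task

Draw the lifting wedge straight up out of the clay tool pot, set it on the stone slab, and push its thin toe under the middle of the pressing board's front lip until the board just lifts off the stone: about 5 mm at the lip, and never more than about a centimetre. Then stay there: the job ends with the gripper still holding the wedge in place by its handle, flat on the stone, the board resting on the wedge alone. Do not touch the board with the gripper, and leave the other things on the bench where they are.

Things in the scene. Friction and masses are not known exactly. Their poses are not given: they have to be found in the camera images.
- press: Glue press, fixed: marble slab 360 x 220 mm, top 30 mm above the bench, a hinged beech board on its far part. Origin on the bench below the middle of the board's front lip (board down); x from lip to hinge (away from the robot, turned up to 0.25 rad), y along the lip, z up. Slab from x = -150 to 210, y = -110 to 110 mm; in front of the lip it is free but for a cake of wax in a corner.
- board: Pressing board, 170 (x) by 180 (y) by 24 mm, 0.4 to 0.85 kg, hinged on its far edge, shut by its weight. Its front 60 mm are a lip, cut back from below: board down, the lip's underside is 5 mm above the stone (the rest lies on it), so a tool enters at most 60 mm. Lip's front edge rounded, radius 5 mm. Origin on the hinge axis: x = 170, y = 0, z = 30 mm in the press frame; same axes when shut.
- lip (a point): Middle of the lower front edge of the board's lip: at x = 0, y = 0, z = 35 mm in the press frame with the board down; it rises as the board is lifted.
- pot: Rectangular clay tool pot, fixed to the bench, 124 x 60 mm and 66 mm high outside, walls and floor 6 mm, open at the top; the wedge stands in it with its toe towards the pot's +x. Origin at the centre of its underside, x along the long side. It may be left or right of the press.
- wedge: Lifting wedge, pale wood, 0.1 to 0.22 kg: a wedge foot with an upright handle on its heel, standing on the pot's floor. Origin on the flat sole under the handle's axis; x to the thin toe, z up the handle. Foot 32 mm wide, x = -12 to 80 mm; its top slopes evenly from 23 mm high at x = 0 to 3 mm at the toe (1 in 4). Handle 20 x 20 mm, faces square to x and y, up to z = 157 mm (knob to 160).
- toe (a point): Middle of the wedge's toe edge, on the sole: x = 80 mm, z = 0 in the wedge's frame.
- glue_tin: Bystander: closed glue jar, 72 mm across and 75 mm high, standing on the side of the press where the pot is not. Origin at the centre of its underside.
- wax: Bystander: round cake of wax, 42 mm across, 20 mm high, lying on the slab near its front left corner. Origin at the centre of its underside.
- spool: Bystander: thread spool, 48 mm across, 55 mm high, upright. Origin at the centre of its underside.
- punch: Bystander: steel punch, 36 mm across, 97 mm high, standing upright. Origin at the centre of its underside.
- burnisher: Bystander: turned wooden burnisher, 44 mm across, 95 mm high, upright. Origin at the centre of its underside.
- mallet: Bystander: wooden mallet lying on the bench, head 60 mm across and 85 mm long, handle along its x to 212 mm. Origin on the bench under the middle of the head.
- knife: Bystander: trimming knife lying flat, 190 mm long along its x, 16 mm high, to the right. Origin under the end of its handle, at mid length.
Things that resemble listed ones, but are neither listed nor needed, are in the scene too. Several things have the shape of the wedge; the one meant has the colours described above.

How it is judged:
By the outcome, as a careful person would: the job done as asked, in the order asked, and still so for the second after the job is handed in, while the arm keeps its last pose, push and grip.
It also fails if it takes over 42 s, if anything falls off the work surface, if the arm or the gripper's body presses on something with over 40 N, if the wrist force passes 120 N, or if a joint passes its speed limit or range.

## Working session

There is one attempt and no reset: what is moved stays moved. The work goes in short steps, Python scripts to look and compute and a shell command to move; the robot and the scene stay as the last step left them, time stands still between calls to the robot, and variables do not carry over. Pictures are saved under pics/ and viewed, at most 10 in all, crops included, and the job is handed in when it is done.

```bash
ls; mkdir -p pics
python3 - <<'E'
from plant import readout, viewer, order, bot
import cv2
o=readout.get_obs();print(o)
for n in("scene","side"):
    im=viewer.capture(n);cv2.imwrite(f"pics/{n}0.png",im[:,:,::-1]);print(n,viewer.camera_info(n))
print(viewer.camera_info("wrist"))
E
```

```text
pics
{'time': 0.0, 'joint_positions': array([-1.46014365e-01,  3.42737312e-01,  1.52503576e+00, -8.88495924e-06,
        1.27542830e+00, -1.45970635e-01]), 'dq': array([-0.00084212, -0.0010092 ,  0.00011043, -0.00191541,  0.00083998,
       -0.00122379]), 'tau': array([ 7.61924657e-04, -4.31245601e+01, -2.44219762e+01,  7.17750052e-02,
        5.59406646e-02, -1.04314388e-04]), 'tool_pos': array([5.24678304e+02, 5.98560239e-02, 2.91530785e+02]), 'tcp_rot': array([-3.13999981e+00, -2.25586462e-04,  1.57075501e+00]), 'contact_force': array([-0.22927368,  1.07037165, -0.62547707]), 'moment': array([0.00505621, 0.00336068, 0.0037861 ]), 'finger_force': 0.0, 'grip_width': 91.82118432217642}
scene {'fx': 470.9824871981038, 'fy': 470.9824871981038, 'cx': 262.21718370669987, 'cy': 192.20893148794977, 'origin': array([1253.03155032, -936.56431658,  821.18497254]), 'rotation': array([0.99413411, 0.00498904, 0.66481583])}
side {'fx': 426.74391245591215, 'fy': 426.74391245591215, 'cx': 247.6774536555083, 'cy': 198.3430976575975, 'origin': array([ 292.18678275, -833.21100542,  728.10673999]), 'rotation': array([ 0.92089806,  0.02359895, -0.3153713 ])}
{'fx': 303.83815074245433, 'fy': 303.83815074245433, 'cx': 260.47271524858695, 'cy': 192.9387575835633, 'origin': array([525.03927151,  73.35342662, 384.26027391]), 'rotation': array([-2.72864624e-01,  6.89670219e-04,  6.62826003e-05])}
```

View pics/scene0.png

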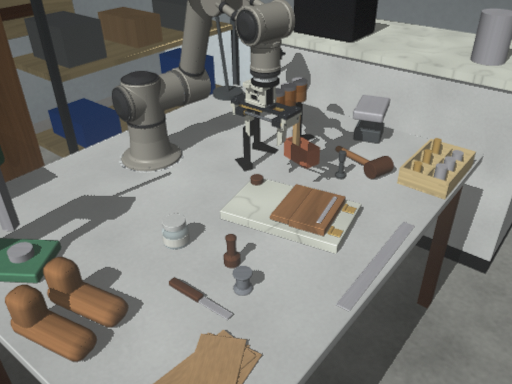

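View pics/side0.png

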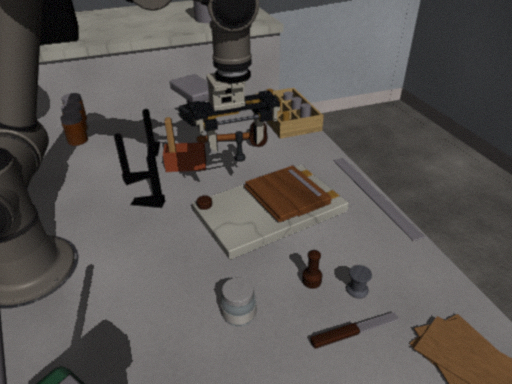

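The scene view shows the pot at (302,150) and the press at about (295,212). The side view shows the pot at (185,155) with a pale handle at (170,135), and the press at about (270,205).

Things that could be taken for the wedge:
- pale handle in the pot: scene (297,130), side (170,135)
- brown wedge-like pieces: scene (290,95) / side (75,120)
- grey one: scene (372,115) / side (190,85)
- large brown ones: scene (85,290) and (50,325)

I choose the pale one in the pot and will check it in a close crop.

```bash
cat > h.py <<'E'
import numpy as np, cv2
from scipy.spatial.transform import Rotation as R
from plant import readout, viewer, order, bot
def cam(n):
    c=viewer.camera_info(n); return c
def proj(c,P):
    P=np.atleast_2d(P); q=(P-c["origin"])@R.from_euler('xyz',c["rotation"]).as_matrix()
    return np.c_[c["cx"]+c["fx"]*q[:,0]/-q[:,2], c["cy"]-c["fy"]*q[:,1]/-q[:,2]]
def ray(c,u,v,z):
    d=R.from_euler('xyz',c["rotation"]).as_matrix()@np.array([(u-c["cx"])/c["fx"],-(v-c["cy"])/c["fy"],-1])
    return c["origin"]+d*(z-c["origin"][2])/d[2]
def frame(x,y,a,P,z=0):
    return np.asarray(P,float)@R.from_euler('z',a).as_matrix().T+[x,y,z]
E
python3 - <<'E'
from h import *
w=viewer.capture("wrist"); cv2.imwrite("pics/w0.png",cv2.resize(w[:,:,::-1],None,fx=1.5,fy=1.5,interpolation=2))
s=cv2.imread("pics/side0.png")[75:255,140:360]; t=cv2.imread("pics/scene0.png")[75:255,210:400]
a=cv2.resize(s,None,fx=3.2,fy=3.2,interpolation=2);cv2.imwrite("pics/side_c.png",a)
E
```

```text
(no output)
```

View pics/w0.png

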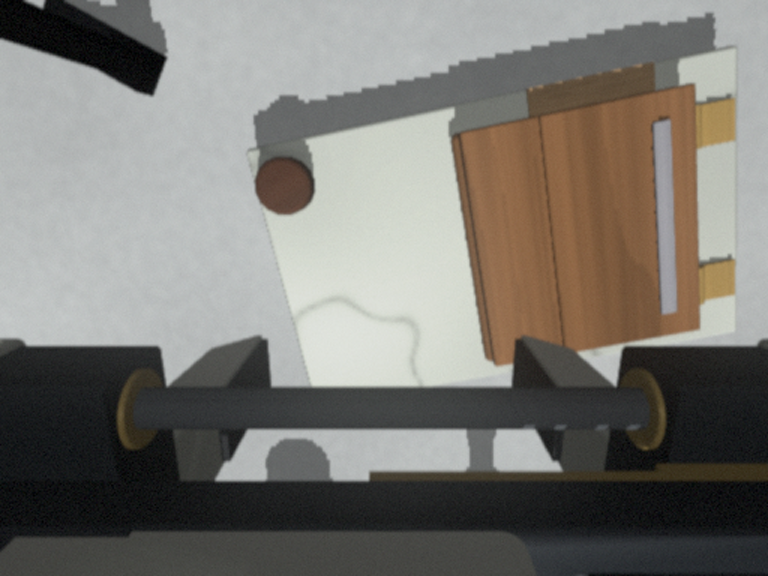

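View pics/side_c.png

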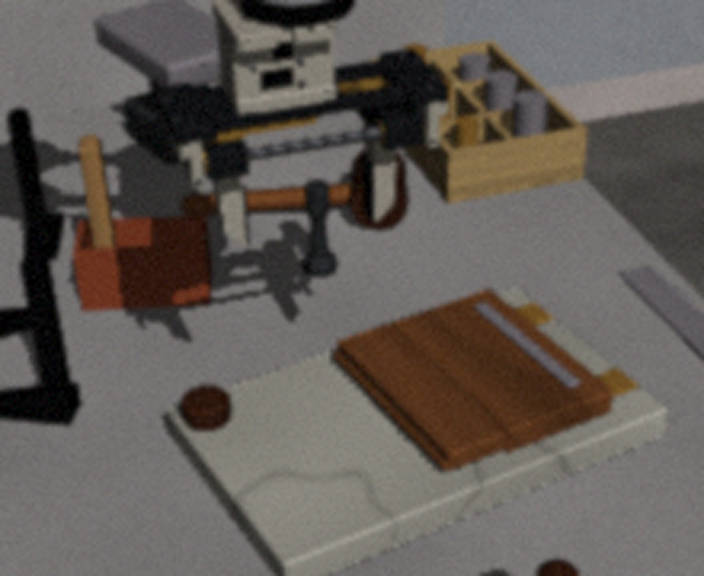

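The crop confirms the pale wooden handle standing in the red pot, at crop (95,190), so that is the wedge. The wrist view shows the slab corner at (248,152), the board's near edge running from (455,135) to (490,365), and the wax at (285,185). I'll fit the poses.

Run:
```python
from h import *
from scipy.optimize import least_squares
w=cam("wrist"); s=cam("side")
W=lambda u,v:(u/1.5,v/1.5); S=lambda u,v:(140+u/3.2,75+v/3.2)
obs=[(w,W(248,152),(-150,110,30)),(w,W(736,47),(210,110,30)),(w,W(693,85),(170,90,54)),(w,W(699,330),(170,-90,54)),(w,W(455,135),(0,90,54)),(w,W(490,365),(0,-90,54)),
(s,S(168,412),(-150,110,30)),(s,S(285,568),(-150,-110,30)),(s,S(663,408),(210,-110,30))]
f=lambda p:np.concatenate([proj(c,frame(*p,[P]))[0]-uv for c,uv,P in obs])
r=least_squares(f,[560,-60,.2],loss='soft_l1',x_scale=[10,10,.1]);print(r.x);print(f(r.x).reshape(-1,2).round(1))
print("handle top z166",ray(s,*S(92,140),166),"pot bottoms",[ray(s,*S(*p),0).round() for p in [(82,306),(122,308),(212,300)]])
print("wax",ray(w,*W(285,185),50),"rim right",ray(s,*S(208,218),66),ray(s,*S(76,224),66))
print("black base",[ray(s,u,v,0).round() for u,v in [(150,203),(130,180),(157,170)]],"black top z?",[ray(s,u,v,150).round() for u,v in [(118,137),(146,112)]])
print("punch",ray(s,*S(320,268),0), "mallet",ray(s,*S(205,215),20))
```

```text
[5.83507613e+02 2.23057793e+00 1.97493372e-01]
[[-3.4 -0.2]
 [ 0.4 -0.2]
 [ 5.7 -1.1]
 [ 4.2  0.9]
 [-3.2  0.7]
 [-2.   3.8]
 [-0.8 -1.7]
 [ 0.4 -0.8]
 [ 3.   0.1]]
handle top z166 [411.44071543 316.63984309 166.        ] pot bottoms [array([377., 305.,   0.]), array([413., 288.,   0.]), array([499., 272.,   0.])]
wax [449.22628798  57.38381997  50.        ] rim right [510.74696303 314.50224696  66.        ] [387.56326643 348.03456064  66.        ]
black base [array([308., 156.,   0.]), array([267., 291.,   0.]), array([352., 318.,   0.])] black top z? [array([261., 288., 150.]), array([356., 420., 150.])]
punch [615.08361206 291.49349143   0.        ] mallet [524.44910919 401.4277827   20.        ]
```

```bash
python3 -m creep '-.008 .022 0 0 0 -.125 100;-.008 .022 0 0 0 -.125 100;-.008 .022 0 0 0 -.125 100;-.008 .022 0 0 0 -.125 100;-.008 .022 0 0 0 -.125 100;-.008 .022 0 0 0 -.125 100;-.008 .022 0 0 0 -.125 100;-.008 .022 0 0 0 -.125 100'
python3 -m creep '-.008 .022 0 0 0 -.125 100;-.008 .022 0 0 0 -.125 100;-.008 .022 0 0 0 -.125 100;-.008 .022 0 0 0 -.125 100;-.008 .022 0 0 0 -.125 100;-.008 .022 0 0 0 -.125 100;0 0 0 0 0 0 100;0 0 0 0 0 0 100'
python3 - <<'E'
from h import *
o=readout.get_obs();print(o["tool_pos"],o["tcp_rot"],o["joint_positions"])
w=viewer.capture("wrist"); cv2.imwrite("pics/w1.png",cv2.resize(w[:,:,::-1],None,fx=1.5,fy=1.5,interpolation=2))
t=viewer.capture("scene"); cv2.imwrite("pics/s1.png",t[:,:,::-1])
E
```

```text
time: 0.82
tool_pos: [460.4, 177.0, 292.0]
tcp_rot: [-3.142, 0.0, 0.565]
contact_force: [-0.1, -0.0, -0.2]
grip_width: 91.9
finger_force: 0.0
time: 1.48
tool_pos: [412.5, 308.6, 291.9]
tcp_rot: [3.141, 0.0, -0.175]
contact_force: [0.1, -0.8, 0.2]
grip_width: 91.7
finger_force: 0.0
[412.50095236 308.62973651 291.90102144] [ 3.14086190e+00  4.44382137e-04 -1.74729816e-01] [ 4.93643507e-01  3.24715436e-01  1.55056294e+00 -3.12428951e-04
  1.26711591e+00  2.23926303e+00]
```

View pics/w1.png

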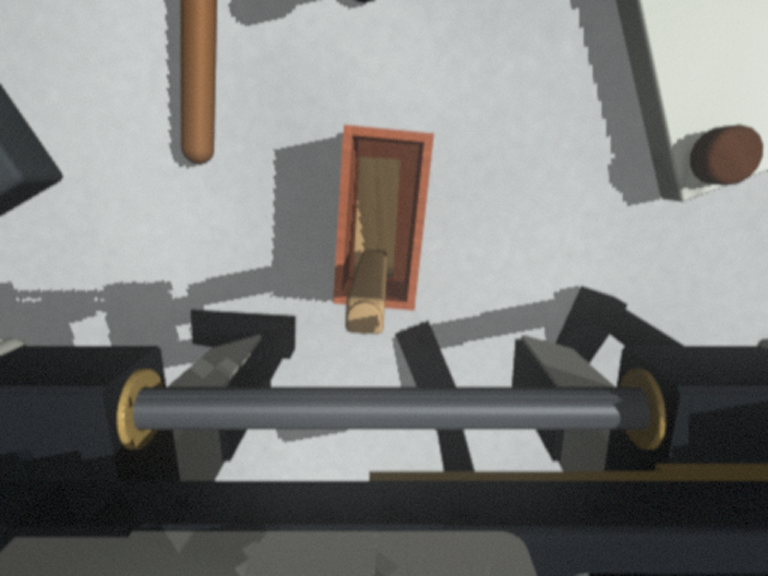

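The wrist view shows the pot rim corners at (345,127), (433,134), (413,308) and (334,300), and the knob at (365,317) with the toe pointing up the image. Black posts stand near (412,335), (245,325) and (590,310). I'll locate all of these.

Run:
```python
from h import *
from scipy.optimize import least_squares
w=cam("wrist"); s=cam("side"); t=cam("scene")
W=lambda u,v:(u/1.5,v/1.5)
rim=[(345,127,62,30),(433,134,62,-30),(413,308,-62,-30),(334,300,-62,30)]
f=lambda p:np.concatenate([proj(w,frame(*p,[[a,b,66]]))[0]-W(u,v) for u,v,a,b in rim])
r=least_squares(f,[447,305,-.18],x_scale=[10,10,.1]);print("pot",r.x,f(r.x).round(1))
print("knob",ray(w,*W(365,317),166), "base edge z29",ray(w,*W(372,250),29))
for n,p in dict(rp=(412,335),lp1=(190,312),lp2=(295,318),lp3=(292,352),rr=(580,290),rr2=(622,305)).items(): print(n,[ray(w,*W(*p),z)[:2].round() for z in (0,20,80)])
for P in [(412,320,166),(380,290,0),(380,290,160),(400,230,0)]: print(P,proj(s,P)[0].round(),proj(t,P)[0].round())
a=cv2.resize(cv2.imread("pics/s1.png")[80:200,180:340],None,fx=4,fy=4,interpolation=2)
b=cv2.resize(cv2.imread("pics/side0.png")[90:220,60:220],None,fx=4,fy=4,interpolation=2)
cv2.imwrite("pics/cmb.png",cv2.resize(np.vstack([a,b]),None,fx=.6,fy=.6))
```

```text
pot [ 4.46175668e+02  3.09069524e+02 -2.70367423e-01] [-0.8 -2.   0.9 -0.7  0.8  1.5 -0.9  1.9]
knob [412.60393147 321.45629607 166.        ] base edge z29 [421.35910447 321.58875396  29.        ]
rp [array([334., 303.]), array([341., 302.]), array([365., 301.])]
lp1 [array([390., 493.]), array([395., 483.]), array([410., 452.])]
lp2 [array([368., 403.]), array([374., 397.]), array([392., 380.])]
lp3 [array([336., 413.]), array([344., 407.]), array([367., 389.])]
rr [array([349., 151.]), array([356., 158.]), array([377., 181.])]
rr2 [array([329., 115.]), array([337., 124.]), array([361., 153.])]
(412, 320, 166) [169. 118.] [296. 113.]
(380, 290, 0) [167. 173.] [283. 156.]
(380, 290, 160) [160. 126.] [283. 115.]
(400, 230, 0) [177. 182.] [277. 164.]
```

View pics/cmb.png

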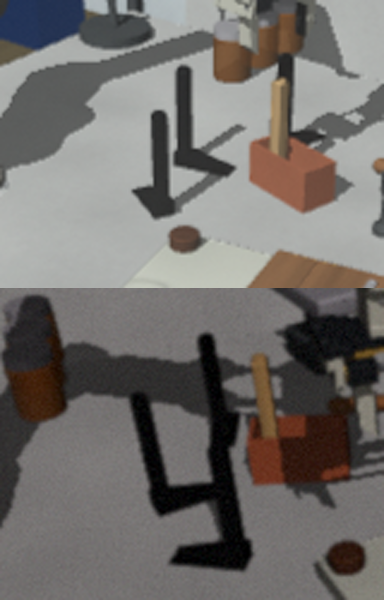

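Run:
```python
from h import *
t=cam("scene");s=cam("side")
for u,v in [(158,112),(184,68),(286,55)]: print("top",ray(t,180+u/2.4,80+v/2.4,158).round())
for u,v in [(208,338),(140,396)]: print("side top",ray(s,60+u/2.4,90+(v-288)/2.4,158).round())
for u,v in [(160,215),(135,190),(187,160),(232,170),(325,135)]: print("foot",ray(t,180+u/2.4,80+v/2.4,0).round())
```

```text
top [335. 142. 158.]
top [268. 282. 158.]
top [360. 415. 158.]
side top [358. 411. 158.]
side top [263. 284. 158.]
foot [340. 135.   0.]
foot [263. 169.   0.]
foot [265. 292.   0.]
foot [340. 308.   0.]
foot [388. 497.   0.]
```

Run:
```python
from h import *
w=cam("wrist")
for p in [(357,157),(400,158)]: print(ray(w,p[0]/1.5,p[1]/1.5,9))
a=np.array([ray(w,p[0]/1.5,p[1]/1.5,9) for p in [(357,157),(400,158)]]).mean(0); k=ray(w,365/1.5,317/1.5,166); d=a-k; print(a,k,np.hypot(*d[:2]),np.arctan2(d[1],d[0]))
im=cv2.imread("pics/w1.png")[115:345,310:450]; cv2.imwrite("pics/w1c.png",cv2.resize(im,None,fx=2.6,fy=2.6,interpolation=2))
```

```text
[493.19664704 320.81969263   9.        ]
[486.46829262 287.44535076   9.        ]
[489.83246983 304.13252169   9.        ] [412.60393147 321.45629607 166.        ] 79.14771188422328 -0.22066549503936136
```

View pics/w1c.png

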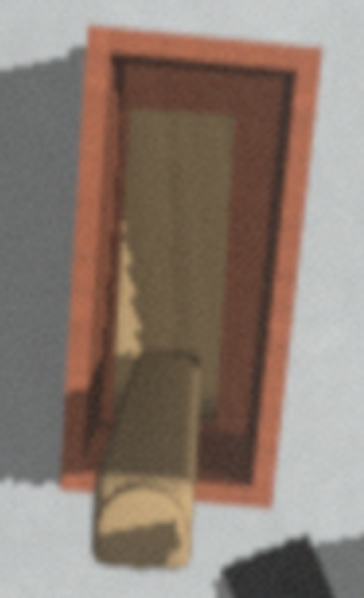

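The crop shows the pale foot lying parallel to the pot walls, with the toe up at crop (185,112) and the knob at (143,520). I estimate the wedge at (412.5, 321) with yaw about -0.25.

```bash
python3 -m creep '0 .0125 0 0 0 -.075 100;0 0 -.02 0 0 0 100;0 0 -.025 0 0 0 100;0 0 -.025 0 0 0 100;0 0 -.025 0 0 0 100;0 0 -.015 0 0 0 100;0 0 -.012 0 0 0 100;0 0 0 0 0 0 100'
python3 -m creep '0 0 0 0 0 0 0;0 0 0 0 0 0 0;0 0 0 0 0 0 0;0 0 0 0 0 0 0;0 0 0 0 0 0 0;0 0 0 0 0 0 0;0 0 0 0 0 0 0;0 0 0 0 0 0 0'
```

```text
time: 2.25
tool_pos: [412.5, 318.7, 167.8]
tcp_rot: [3.138, 0.004, -0.254]
contact_force: [-0.4, -0.8, -0.7]
grip_width: 92.0
finger_force: 0.0
time: 2.92
tool_pos: [413.0, 320.6, 170.4]
tcp_rot: [-3.142, -0.0, -0.254]
contact_force: [-0.5, 0.0, 0.6]
grip_width: 43.4
finger_force: 0.0
```

```bash
python3 -m creep '0 0 0 0 0 0 0;0 0 0 0 0 0 0;0 0 0 0 0 0 0;0 0 0 0 0 0 0;0 0 0 0 0 0 0;0 0 0 0 0 0 0;0 0 0 0 0 0 0;0 0 0 0 0 0 0'
```

```text
time: 3.58
tool_pos: [413.0, 320.5, 170.2]
tcp_rot: [3.141, 0.0, -0.254]
contact_force: [-0.8, 0.3, -0.6]
grip_width: 19.9
finger_force: 30.0
```

```bash
python3 -m creep '0 0 .006 0 0 0 0;0 0 .014 0 0 0 0;0 0 .02 0 0 0 0;0 0 .02 0 0 0 0;0 0 .02 0 0 0 0;0 0 .014 0 0 0 0;0 0 .006 0 0 0 0;0 0 0 0 0 0 0'
python3 -m creep '.002 -.010 0 0 0 .02 0;.005 -.025 0 0 0 .032 0;.005 -.025 0 0 0 .032 0;.005 -.025 0 0 0 .032 0;.005 -.025 0 0 0 .032 0;.005 -.025 0 0 0 .032 0;.005 -.025 0 0 0 .032 0;.005 -.025 0 0 0 .032 0'
python3 -m creep '.005 -.025 0 0 0 .032 0;.005 -.025 0 0 0 .032 0;.005 -.025 0 0 0 .032 0;.005 -.025 0 0 0 .032 0;.005 -.025 0 0 0 .032 0;.005 -.020 0 0 0 .032 0;.001 -.009 0 0 0 .026 0;0 0 0 0 0 0 0'
python3 - <<'E'
from h import *
o=readout.get_obs();print(o["time"],o["tool_pos"],o["tcp_rot"],o["contact_force"],o["moment"])
w=viewer.capture("wrist"); cv2.imwrite("pics/w2.png",cv2.resize(w[:,:,::-1],None,fx=1.5,fy=1.5,interpolation=2))
c=cam("wrist");
import pickle; pickle.dump((c,o),open("w2.pkl","wb"))
E
```

```text
time: 4.25
tool_pos: [413.4, 320.7, 271.8]
tcp_rot: [-3.14, -0.002, -0.254]
contact_force: [0.8, -0.4, -1.6]
grip_width: 19.8
finger_force: 30.0
time: 4.92
tool_pos: [449.5, 134.2, 269.1]
tcp_rot: [3.141, 0.002, -0.009]
contact_force: [0.4, -0.1, -1.2]
grip_width: 19.7
finger_force: 30.0
time: 5.58
tool_pos: [480.8, -20.3, 269.0]
tcp_rot: [-3.141, 0.002, 0.206]
contact_force: [0.0, 0.3, -1.3]
grip_width: 20.0
finger_force: 30.0
5.5833 [480.80987238 -20.30355896 268.96670227] [-3.14133171e+00  2.23346145e-03  2.05942849e-01] [ 0.02679895  0.26485166 -1.30315293] [0.01253831 0.12960738 0.03095446]
```

View pics/w2.png

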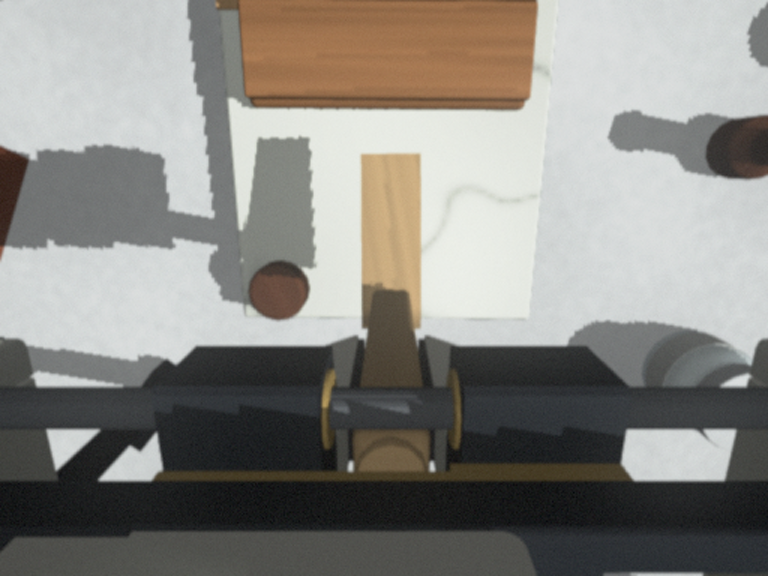

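The wrist view shows the slab's front corners at (246,315) and (530,318), and the lip's front face between (250,107) and (528,108). The wedge toe is at (361..420,154), roughly square to the lip.

Run:
```python
from h import *
import pickle
c,o=pickle.load(open("w2.pkl","rb"))
r=lambda u,v,z:ray(c,u/1.5,v/1.5,z)
L,Rr=r(246,315,30),r(530,318,30); print("slab front",L,Rr,np.hypot(*(L-Rr)[:2]),"mid",(L+Rr)/2)
l,q=r(252,107,37),r(528,108,37); print("lip",l,q,np.hypot(*(l-q)[:2]),"mid",(l+q)/2)
for A,B in((L,Rr),(l,q)): d=A-B; print("yaw",np.arctan2(-d[0],d[1]))
m=(L+Rr)/2;k=(l+q)/2;d=k-m;print("m->lip",d,np.hypot(*d[:2]),np.arctan2(d[1],d[0]))
zs=o["tool_pos"][2]-164.2
t1,t2=r(361,154,zs+2),r(420,154,zs+2);print("toe",t1,t2,np.hypot(*(t1-t2)[:2])); d=t1-t2;print("yaw",np.arctan2(-d[0],d[1]))
t=(t1+t2)/2; d=t-o["tool_pos"]; print("toe-tcp",np.hypot(*d[:2]),np.arctan2(d[1],d[0]))
for p in [(586.5,2,.2),(583.5,2.2,.197)]: print(p,(proj(c,frame(*p,[[-150,110,30],[-150,-110,30],[0,90,35],[0,-90,35],[0,90,54],[0,-90,54]]))*1.5).round())
```

```text
slab front [417.86868801  82.24021492  30.        ] [ 460.03933491 -131.96460052   30.        ] 218.31643643284139 mid [438.95401146 -24.8621928   30.        ]
lip [567.03503954  93.9810948   37.        ] [603.83392236 -85.86145774  37.        ] 183.56879222913435 mid [585.43448095   4.05981853  37.        ]
yaw 0.19438479204243245
yaw 0.20183122511844923
m->lip [146.48046949  28.92201133   7.        ] 149.30844142643238 0.1949387764293058
toe [552.29003023  12.89692658 106.76670227] [558.73612206 -18.0619372  106.76670227] 31.622829515895496
yaw 0.20528172813171017
toe-tcp 76.7763270474646 0.2329142230757179
(586.5, 2, 0.2) [[249. 316.]
 [535. 317.]
 [259. 106.]
 [528. 108.]
 [250. 103.]
 [537. 104.]]
(583.5, 2.2, 0.197) [[248. 319.]
 [533. 321.]
 [258. 110.]
 [526. 113.]
 [249. 107.]
 [535. 110.]]
```

```bash
python3 -m creep '0 0 -.01 0 0 0 0;0 0 -.02 0 0 0 0;0 0 -.02 0 0 0 0;0 0 -.012 0 0 0 0;0 0 -.004 0 0 0 0;0 0 -.002 0 0 0 0;0 0 -.001 0 0 0 0;0 0 0 0 0 0 0'
python3 -m creep '0 0 -.001 0 0 0 0;0 0 -.001 0 0 0 0;0 0 0 0 0 0 0'
python3 -m creep '0 0 -.001 0 0 0 0;0 0 -.001 0 0 0 0;0 0 0 0 0 0 0'
```

```text
time: 6.3
tool_pos: [481.3, -18.2, 201.7]
tcp_rot: [3.141, -0.001, 0.208]
contact_force: [0.3, -0.3, -1.5]
grip_width: 19.6
finger_force: 30.0
time: 6.55
tool_pos: [481.1, -18.5, 199.5]
tcp_rot: [3.141, -0.001, 0.208]
contact_force: [0.4, -0.6, -1.6]
grip_width: 19.8
finger_force: 30.0
time: 6.8
tool_pos: [480.9, -18.5, 197.1]
tcp_rot: [3.142, 0.0, 0.208]
contact_force: [-0.6, 0.4, -1.8]
grip_width: 20.1
finger_force: 30.0
```

```bash
python3 -m creep '0 0 -.001 0 0 0 0;0 0 -.001 0 0 0 0;0 0 0 0 0 0 0'
python3 -m creep '0 0 -.0005 0 0 0 0;0 0 -.0005 0 0 0 0;0 0 0 0 0 0 0'
python3 -m creep '0 0 -.0005 0 0 0 0;0 0 -.0005 0 0 0 0;0 0 0 0 0 0 0'
```

```text
time: 7.05
tool_pos: [480.9, -18.5, 195.0]
tcp_rot: [-3.142, 0.0, 0.208]
contact_force: [-1.0, 0.1, -1.7]
grip_width: 20.1
finger_force: 30.0
time: 7.3
tool_pos: [481.0, -18.5, 194.2]
tcp_rot: [3.141, -0.0, 0.208]
contact_force: [0.5, -0.6, -1.6]
grip_width: 19.9
finger_force: 30.0
time: 7.55
tool_pos: [480.9, -18.5, 194.1]
tcp_rot: [3.141, -0.0, 0.208]
contact_force: [-4.1, 0.7, 6.3]
grip_width: 19.7
finger_force: 30.0
```

```bash
python3 -m creep '.0049 .001 0 0 0 -.008 0;.0049 .001 0 0 0 0 0;.0049 .001 0 0 0 0 0;.0049 .001 0 0 0 0 0;.0049 .001 0 0 0 0 0;.0049 .001 0 0 0 0 0;0 0 0 0 0 0 0;0 0 0 0 0 0 0'
python3 -m creep '.0025 .0005 0 0 0 0 0;.0025 .0005 0 0 0 0 0;0 0 0 0 0 0 0;0 0 0 0 0 0 0'
```

```text
time: 8.22
tool_pos: [509.5, -12.8, 197.2]
tcp_rot: [3.14, 0.0, 0.2]
contact_force: [-15.7, -1.8, 35.3]
grip_width: 19.8
finger_force: 30.0
time: 8.55
tool_pos: [514.6, -11.8, 197.6]
tcp_rot: [3.14, -0.001, 0.2]
contact_force: [-16.9, -1.7, 36.6]
grip_width: 19.6
finger_force: 30.0
```

The force built up and the TCP rose, so the wedge has probably pitched in the grip. I'll relieve the pressure, then regrip so the sole settles flat.

```bash
python3 -c "
from h import *;o=readout.get_obs();print(o['moment'],o['contact_force'])"; python3 -m creep '-.001 0 .001 0 0 0 0;-.001 0 .001 0 0 0 0;0 0 .001 0 0 0 0;0 0 0 0 0 0 0'; python3 -c "
from h import *;o=readout.get_obs();print(o['moment'],o['contact_force'])"
```

```text
[0.00723732 3.02088243 0.02756605] [-16.87663964  -1.73531565  36.56569575]
time: 8.88
tool_pos: [513.6, -11.7, 197.6]
tcp_rot: [3.141, -0.002, 0.2]
contact_force: [-4.1, -0.7, 11.4]
grip_width: 19.6
finger_force: 30.0
[-0.06859396  0.76321737 -0.10911518] [-4.06302073 -0.70875089 11.35717901]
```

Run:
```python
from h import *
import pickle
o=readout.get_obs();w=viewer.capture("wrist");c=cam("wrist");s=viewer.capture("side");t=viewer.capture("scene")
cv2.imwrite("pics/w3.png",w[:,:,::-1]);cv2.imwrite("pics/d3.png",s[:,:,::-1]);cv2.imwrite("pics/t3.png",t[:,:,::-1]);pickle.dump((c,o),open("w3.pkl","wb"))
P=o["tool_pos"]*[1,1,0]+[0,0,40]; a=proj(cam("side"),P)[0].astype(int);b=proj(cam("scene"),P)[0].astype(int);print(a,b)
cr=lambda im,p,f=4:cv2.resize(im[p[1]-50:p[1]+25,p[0]-30:p[0]+65,::-1],None,fx=f,fy=f,interpolation=2)
top=np.hstack([cr(s,a),cr(t,b)]); bot=cv2.resize(w[0:200,100:400,::-1],None,fx=1.35,fy=1.35,interpolation=2)
bot=cv2.copyMakeBorder(bot,0,0,0,top.shape[1]-bot.shape[1],0); cv2.imwrite("pics/c3.png",np.vstack([top,bot]))
print(top.shape)
```

```text
[236 211] [259 195]
(300, 760, 3)
```

View pics/c3.png

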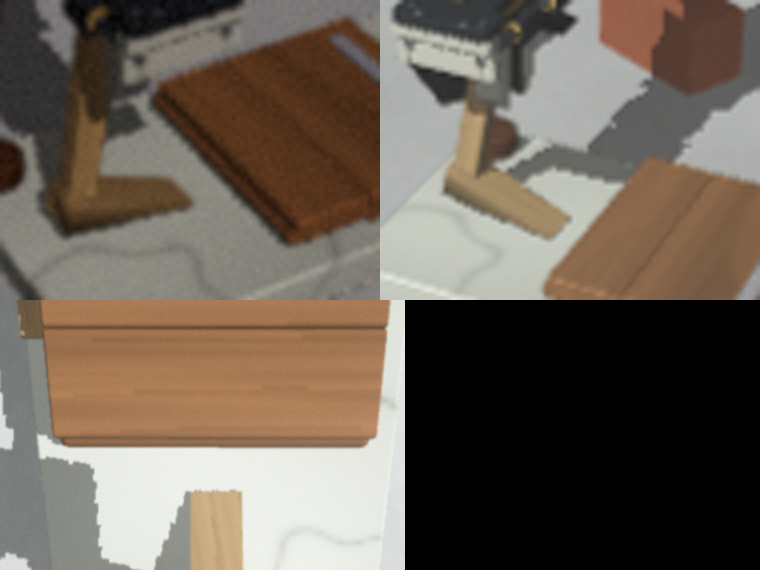

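The composite shows the wedge's toe about 25 mm short of the lip, at wrist crop (215,490) against the lip at (215,445). The handle leans forward, so the sole lagged and the wedge pitched toe-down in the pads. I'll get the numbers.

Run:
```python
from h import *
import pickle
from scipy.optimize import least_squares
c,o=pickle.load(open("w3.pkl","rb")); T=o["tool_pos"]; print(T)
pr=lambda p:R.from_euler('z',-.198).apply(np.asarray(p)-[585.8,3.5,0])
f=lambda p:(100+p[0]/1.35,(p[1]-300)/1.35)
print("tcp",pr(T))
for z in(30,33): print("toe",pr(ray(c,*f((191,491)),z)),pr(ray(c,*f((242,491)),z)))
print("lip",pr(ray(c,*f((62,445)),37)),pr(ray(c,*f((372,445)),37)))
# fit pitch & position of wedge from side/scene points (wedge in plane y=y0)
s,t=cam("side"),cam("scene")
S=lambda u,v:(236-30+u/4,211-50+v/4); Q=lambda u,v:(259-30+(u-380)/4,195-50+v/4)
obs=[(s,S(190,205),(80,-16,0)),(s,S(70,234),(-12,-16,0)),(t,Q(550,237),(80,-16,0)),(t,Q(445,190),(-12,-16,0)),(t,Q(571,218),(80,16,3)),(s,S(100,195),(10,-10,20.5)),(s,S(78,190),(-10,-10,23)),(c,f((191,491)),(80,16,3)),(c,f((242,491)),(80,-16,3))]
def W(p,P): 
    x,y,z,th,ps=p
    q=R.from_euler('zy',[ps+.198,th]).apply if 0 else (lambda v:R.from_euler('ZY',[.198+ps,th]).apply(v))
    return q(np.array(P,float))+frame(585.8,3.5,.198,[[x,y,z]])[0]
g=lambda p:np.concatenate([proj(k,W(p,P))[0]-uv for k,uv,P in obs])
r=least_squares(g,[-90,0,32,.1,0],x_scale=[10,10,10,.1,.1],loss='soft_l1');print(r.x.round(3));print(g(r.x).reshape(-1,2).round(1))
```

```text
[513.57662798 -11.6657556  197.59204348]
tcp [-73.79550622  -0.66247344 197.59204348]
toe [-27.99429886  15.97185518  30.        ] [-27.93669439 -16.11082646  30.        ]
toe [-27.68333656  15.79048977  33.        ] [-27.62639595 -15.92245715  33.        ]
lip [-0.3124339  91.79221214 37.        ] [ 4.40176178e-02 -9.24939967e+01  3.70000000e+01]
[-1.06706e+02  2.27000e-01  4.42420e+01  2.00000e-01 -2.00000e-03]
[[ 1.6  0.5]
 [ 0.2 -0.7]
 [-0.4  0.6]
 [-1.  -0.2]
 [-0.8 -0.8]
 [ 0.4 -0.5]
 [-1.1  1.2]
 [-0.2 -0.2]
 [-0.1 -0.1]]
```

The fit gives the wedge pitched 0.2 rad toe-down, with the sole stuck and the pads slid down. Pushing from high on the handle tips it. My plan is to lift, back off and level the wedge, then set it down and release it. I'll then regrip low on the handle with the gripper tilted forward, so the push acts near the stone.

```bash
python3 -m creep '-.006 -.001 .006 0 0 0 0;-.01 -.002 .008 0 0 0 0;-.012 -.0025 .008 0 0 0 0;-.012 -.0025 .004 .01 -.049 0 0;0 0 0 .01 -.049 0 0;0 0 0 .01 -.049 0 0;0 0 0 .01 -.049 0 0;0 0 0 0 0 0 0'
python3 - <<'E'
from h import *
from scipy.optimize import least_squares
import pickle
o=readout.get_obs();print(o['tool_pos'],o['tcp_rot'],o['contact_force'])
w=viewer.capture("wrist");c=cam("wrist");s=viewer.capture("side");t=viewer.capture("scene")
for n,i in(("w4",w),("d4",s),("t4",t)):cv2.imwrite(f"pics/{n}.png",i[:,:,::-1])
pickle.dump((c,o),open("w4.pkl","wb"))
# toe edge in wrist picture: pale wood hue vs stone along columns
h=cv2.cvtColor(w,cv2.COLOR_RGB2HSV)
m=(h[:,:,1]>70)&(h[:,:,0]>8)&(h[:,:,0]<28)&(h[:,:,2]>90)
for r in range(70,260,8):
    x=np.where(m[r,200:320])[0]; print(r,(x.min()+200,x.max()+200) if len(x) else None,end=' ')
E
```

```text
time: 9.7
tool_pos: [472.0, -19.4, 222.0]
tcp_rot: [-3.141, -0.2, 0.199]
contact_force: [0.0, -0.1, -1.6]
grip_width: 19.6
finger_force: 30.0
[472.03403978 -19.41791478 222.01488822] [-3.14074722 -0.20046338  0.19910558] [ 0.03699791 -0.10022583 -1.5776281 ]
70 (np.int64(200), np.int64(319)) 78 (np.int64(200), np.int64(319)) 86 (np.int64(200), np.int64(319)) 94 (np.int64(200), np.int64(319)) 102 (np.int64(200), np.int64(319)) 110 None 118 None 126 None 134 None 142 None 150 (np.int64(242), np.int64(278)) 158 (np.int64(242), np.int64(278)) 166 (np.int64(242), np.int64(278)) 174 (np.int64(242), np.int64(278)) 182 (np.int64(242), np.int64(278)) 190 (np.int64(241), np.int64(278)) 198 (np.int64(241), np.int64(278)) 206 (np.int64(241), np.int64(279)) 214 (np.int64(241), np.int64(279)) 222 (np.int64(241), np.int64(279)) 230 (np.int64(244), np.int64(278)) 238 (np.int64(244), np.int64(278)) 246 (np.int64(273), np.int64(278)) 254 (np.int64(216), np.int64(277))
```

```bash
python3 -m creep '0 0 -.008 0 0 0 0;0 0 -.008 0 0 0 0;0 0 -.004 0 0 0 0;0 0 -.002 0 0 0 0;0 0 -.001 0 0 0 0;0 0 0 0 0 0 0'
python3 -m creep '0 0 -.001 0 0 0 0;0 0 -.001 0 0 0 0;0 0 -.001 0 0 0 0;0 0 0 0 0 0 0'
```

```text
time: 10.35
tool_pos: [473.4, -19.4, 198.8]
tcp_rot: [-3.141, -0.199, 0.2]
contact_force: [0.1, -0.7, -1.5]
grip_width: 19.8
finger_force: 30.0
time: 10.68
tool_pos: [473.4, -19.5, 196.2]
tcp_rot: [-3.141, -0.2, 0.2]
contact_force: [-0.3, -0.3, -1.7]
grip_width: 19.7
finger_force: 30.0
```

```bash
python3 -m creep '0 0 -.001 0 0 0 0;0 0 -.001 0 0 0 0;0 0 -.001 0 0 0 0;0 0 0 0 0 0 0'
```

```text
time: 11.02
tool_pos: [473.3, -19.4, 193.0]
tcp_rot: [-3.141, -0.2, 0.2]
contact_force: [0.4, -0.2, -0.6]
grip_width: 19.5
finger_force: 30.0
```

```bash
python3 -m creep '0 0 -.0005 0 0 0 0;0 0 -.0005 0 0 0 0;0 0 0 0 0 0 0'
python3 -m creep '0 0 -.0005 0 0 0 0;0 0 0 0 0 0 0'
```

```text
time: 11.27
tool_pos: [473.4, -19.5, 192.2]
tcp_rot: [-3.141, -0.2, 0.2]
contact_force: [0.8, 0.8, -1.1]
grip_width: 20.0
finger_force: 30.0
time: 11.43
tool_pos: [473.4, -19.5, 191.7]
tcp_rot: [-3.141, -0.2, 0.2]
contact_force: [-0.1, -0.1, -1.3]
grip_width: 19.7
finger_force: 30.0
```

```bash
python3 -m creep '0 0 -.0007 0 0 0 0;0 0 -.0007 0 0 0 0;0 0 0 0 0 0 0'
python3 -m creep '0 0 -.0007 0 0 0 0;0 0 -.0007 0 0 0 0;0 0 0 0 0 0 0'
python3 -m creep '0 0 -.0007 0 0 0 0;0 0 -.0007 0 0 0 0;0 0 0 0 0 0 0'
```

```text
time: 11.68
tool_pos: [473.4, -19.5, 190.2]
tcp_rot: [-3.141, -0.2, 0.2]
contact_force: [-0.2, -0.6, -2.0]
grip_width: 19.8
finger_force: 30.0
time: 11.93
tool_pos: [473.3, -19.5, 188.8]
tcp_rot: [-3.141, -0.2, 0.2]
contact_force: [-0.0, 0.3, -2.4]
grip_width: 19.7
finger_force: 30.0
time: 12.18
tool_pos: [473.6, -19.5, 187.8]
tcp_rot: [-3.142, -0.201, 0.2]
contact_force: [-0.7, 0.2, 0.3]
grip_width: 19.9
finger_force: 30.0
```

```bash
python3 -m creep '0 0 -.0007 0 0 0 0;0 0 0 0 0 0 0'
python3 -m creep '0 0 0 0 0 0 40;0 0 0 0 0 0 60;0 0 0 0 0 0 70;0 0 0 0 0 0 70;0 0 0 0 0 0 70'
```

```text
time: 12.35
tool_pos: [473.9, -19.5, 187.6]
tcp_rot: [3.141, -0.202, 0.2]
contact_force: [-2.0, 0.6, 6.6]
grip_width: 20.0
finger_force: 30.0
time: 12.77
tool_pos: [473.4, -19.5, 186.7]
tcp_rot: [-3.141, -0.2, 0.2]
contact_force: [0.6, 0.9, -0.1]
grip_width: 48.6
finger_force: 0.0
```

```bash
python3 -m creep '0 0 .02 0 0 0 80;0 0 .035 0 0 0 80;0 0 .035 0 0 0 80;-.01 -.002 .02 .02 -.098 0 80;-.01 -.002 0 .02 -.098 0 80;-.01 -.002 0 .02 -.098 0 80;-.01 -.002 0 .02 -.098 0 80;0 0 0 0 0 0 80'
python3 -m creep '0 0 0 .02 -.098 0 80;0 0 0 .02 -.098 0 80;0 0 0 .02 -.098 0 80;0 0 0 .02 -.098 0 80;0 0 0 0 0 0 80'
python3 - <<'E'
from h import *
import pickle
o=readout.get_obs();print(o['tool_pos'],o['tcp_rot'],o['joint_positions'])
w=viewer.capture("wrist");c=cam("wrist");s=viewer.capture("side");t=viewer.capture("scene")
for n,i in(("w5",w),("d5",s),("t5",t)):cv2.imwrite(f"pics/{n}.png",i[:,:,::-1])
pickle.dump((c,o),open("w5.pkl","wb"))
P=[469,-20,80]; a=proj(cam("side"),P)[0].astype(int);b=proj(cam("scene"),P)[0].astype(int);print(a,b)
cr=lambda im,p:cv2.resize(im[p[1]-50:p[1]+40,p[0]-35:p[0]+55,::-1],None,fx=4,fy=4,interpolation=2)
top=np.hstack([cr(s,a),cr(t,b)]); bt=cv2.resize(w[:,100:420,::-1],None,fx=.6,fy=.6)
bt=cv2.copyMakeBorder(bt,0,0,0,top.shape[1]-bt.shape[1],0); cv2.imwrite("pics/c5.png",np.vstack([top,bt]));print(top.shape,bt.shape)
E
```

```text
time: 13.43
tool_pos: [431.2, -26.3, 295.3]
tcp_rot: [-3.137, -0.592, 0.198]
contact_force: [-1.3, 0.4, -0.6]
grip_width: 73.4
finger_force: 0.0
time: 13.85
tool_pos: [434.3, -23.0, 294.9]
tcp_rot: [-3.117, -0.873, 0.198]
contact_force: [0.1, -0.0, -0.9]
grip_width: 73.2
finger_force: 0.0
[434.26466752 -22.98449629 294.9331872 ] [-3.11719589 -0.87285505  0.19771941] [-0.57081906 -0.0526073   2.28976909  1.26251423  0.61522105 -0.19250482]
[219 205] [246 180]
(360, 720, 3) (230, 720, 3)
```

Run:
```python
from h import *
import pickle
c,o=pickle.load(open("w5.pkl","rb"))
pr=lambda p:R.from_euler('z',-.198).apply(np.asarray(p)-[585.8,3.5,0])
inv=lambda p:frame(585.8,3.5,.198,np.atleast_2d(p))
model=np.array([(x,y,z) for x,z in((-12,0),(80,0),(80,3),(0,23),(-12,23)) for y in(-16,16)]+[(x,y,157) for x in(-10,10) for y in(-10,10)]+[(x,y,20) for x in(-10,10) for y in(-10,10)])
def hull(k,x,y,a,shape):
    P=inv(frame(x,y,a,model,30)); uv=proj(k,P); m=np.zeros(shape,np.uint8)
    for idx in(range(10),range(10,18)): cv2.fillConvexPoly(m,cv2.convexHull(uv[list(idx)].astype(np.float32)).astype(int),1)
    return m
best=[]
for n,k in(("d5",cam("side")),("t5",cam("scene")),("w5",c)):
    im=cv2.imread(f"pics/{n}.png");h=cv2.cvtColor(im,cv2.COLOR_BGR2HSV).astype(int)
    m0=hull(k,-105,0,0,im.shape[:2]); e=cv2.erode(m0,np.ones((3,3)))>0
    print(n,m0.sum(),"inside HSV pctl",[np.percentile(h[e][:,i],[10,50,90]).round() for i in range(3)])
    ring=(cv2.dilate(m0,np.ones((41,41)))>0)&(cv2.dilate(m0,np.ones((15,15)))==0); print("  ring",[np.percentile(h[ring][:,i],[10,50,90]).round() for i in range(3)])
    if n!="w5":
        m=((h[:,:,0]>11)&(h[:,:,0]<24)&(h[:,:,1]>75)&(cv2.dilate(m0,np.ones((31,31)))>0)).astype(np.uint8)
        nn,l,st,_=cv2.connectedComponentsWithStats(m); i=1+st[1:,4].argmax(); print("  cc",st[i]); m=(l==i)
        sc=[]
        for x in range(-125,-84,2):
            for y in range(-8,9,2):
                for a in(-.1,-.05,0,.05,.1):
                    q=hull(k,x,y,a,m.shape)>0; sc.append(((q&m).sum()/(q|m).sum(),x,y,a))
        print("  best",sorted(sc)[-4:]); best.append({s[1:]:s[0] for s in sc})
print(sorted((best[0][k]+best[1][k],k) for k in best[0])[-6:])
```

```text
d5 978 inside HSV pctl [array([12., 16., 23.]), array([ 10., 131., 144.]), array([101., 118., 132.])]
  ring [array([ 7., 19., 90.]), array([  7.,  21., 173.]), array([ 49., 118., 138.])]
  cc [212 166  39  59 797]
  best [(np.float64(0.8224974200206399), -117, 4, -0.05), (np.float64(0.8234672304439746), -117, 6, -0.1), (np.float64(0.826722338204593), -117, 4, 0), (np.float64(0.8416050686378036), -119, 0, 0)]
t5 744 inside HSV pctl [array([17., 18., 45.]), array([ 6., 89., 95.]), array([ 84., 156., 176.])]
  ring [array([14., 42., 60.]), array([  3.,   6., 112.]), array([ 94., 172., 194.])]
  cc [242 147  31  56 490]
  best [(np.float64(0.6792189679218968), -113, -6, 0.1), (np.float64(0.6792717086834734), -115, -2, 0.1), (np.float64(0.6805555555555556), -113, -2, 0.05), (np.float64(0.6810584958217271), -113, -4, 0.1)]
w5 2231 inside HSV pctl [array([ 17.,  21., 105.]), array([ 6., 22., 97.]), array([ 46., 104., 174.])]
  ring [array([ 20.,  45., 105.]), array([ 7., 12., 40.]), array([ 44., 108., 207.])]
[(np.float64(1.4796346059592018), (-115, 2, -0.05)), (np.float64(1.4818348878234828), (-121, 0, 0)), (np.float64(1.4833311760222059), (-117, 6, -0.1)), (np.float64(1.4863181860658732), (-115, 2, 0)), (np.float64(1.4903253830358554), (-117, 0, -0.05)), (np.float64(1.5010645280972632), (-119, 0, 0))]
```

The wedge stands upright and flat, with its handle at press (-117, 1). A forward tilt is limited by the wrist. Instead I'll regrip vertically with the fingers closing along the push direction, so the pad faces hold the pitch, and I'll push without pressing down.

Run:
```python
from h import *
o=readout.get_obs()
A=R.from_euler('xyz',o['tcp_rot']);
un=R.from_rotvec([0,0,0])
V=R.from_euler('xyz',[np.pi,0,.198]); B=R.from_euler('xyz',[np.pi,0,.198+np.pi/2])
print("untilt",(V*A.inv()).as_rotvec().round(3),"yaw",(B*V.inv()).as_rotvec().round(3),np.array([471.1,-19.5,295])-o['tool_pos'])
```

```text
untilt [-0.192  0.849 -0.011] yaw [0.    0.    1.571] [36.1176183   3.95190851 -0.87705457]
```

```bash
python3 -m creep '.005 0 0 -.024 .106 -.001 90;.005 0 0 -.024 .106 -.001 90;.005 .001 0 -.024 .106 -.001 90;.005 0 0 -.024 .106 -.002 90;.005 .001 0 -.024 .106 -.002 90;.005 0 0 -.024 .106 -.001 90;.003 .001 0 -.024 .106 -.001 90;.003 .001 0 -.024 .107 -.002 90'
python3 -m creep '0 0 0 0 0 .12 90;0 0 0 0 0 .12 90;0 0 0 0 0 .12 90;0 0 0 0 0 .12 90;0 0 0 0 0 .12 90;0 0 0 0 0 .12 90;0 0 0 0 0 .12 90;0 0 0 0 0 0 90'
python3 -m creep '0 0 0 0 0 .12 90;0 0 0 0 0 .12 90;0 0 0 0 0 .12 90;0 0 0 0 0 .12 90;0 0 0 0 0 .12 90;0 0 0 0 0 .12 90;0 0 0 0 0 0 90;0 0 0 0 0 0 90'
```

```text
time: 14.67
tool_pos: [464.0, -16.2, 295.7]
tcp_rot: [-3.123, -0.155, 0.199]
contact_force: [0.5, 0.3, 0.4]
grip_width: 82.7
finger_force: 0.0
time: 15.33
tool_pos: [463.8, -16.1, 294.6]
tcp_rot: [-3.117, -0.155, 1.044]
contact_force: [-0.6, 0.2, 0.5]
grip_width: 82.4
finger_force: 0.0
time: 16.0
tool_pos: [463.2, -15.3, 294.3]
tcp_rot: [-3.114, -0.156, 1.755]
contact_force: [-0.1, -0.6, 0.2]
grip_width: 82.8
finger_force: 0.0
```

Run:
```python
from h import *
o=readout.get_obs();print(o['joint_positions'])
A=R.from_euler('xyz',o['tcp_rot']);B=R.from_euler('xyz',[np.pi,0,.198+np.pi/2])
print((B*A.inv()).as_rotvec().round(3),np.array([471.1,-19.5,295])-o['tool_pos'])
```

```text
[-0.26978178  0.26104495  1.64351446  0.13193893  1.3329884  -0.49384157]
[-0.148 -0.057  0.011] [ 7.86444566 -4.17720317  0.74418795]
```

```bash
python3 -m creep '.004 -.002 0 -.074 -.028 .006 90;.004 -.002 0 -.074 -.029 .005 90;0 0 0 0 0 0 90;0 0 0 0 0 0 90'
cat > fit.py <<'E'
from h import *
import sys
from scipy.optimize import minimize
o=readout.get_obs(); T=o["tool_pos"]
pr=lambda p:R.from_euler('z',-.198).apply(np.asarray(p)-[585.8,3.5,0])
print("t",o["time"],"tcp press",pr(T).round(1),o["tcp_rot"].round(3),o["contact_force"].round(1),o["moment"].round(2))
inv=lambda p:frame(585.8,3.5,.198,np.atleast_2d(p))
foot=np.array([(x,y,z) for x,z in((-12,0),(80,0),(80,3),(0,23),(-12,23)) for y in(-16,16)],float)
hand=np.array([(x,y,z) for z in (20,92) for x in(-10,10) for y in(-10,10)],float)
ims={n:(viewer.capture(n),cam(n)) for n in("side","scene")}
def sil(k,p,shape,sc=4):
    x,y,z,th=p; m=np.zeros((shape[0]*sc,shape[1]*sc),np.uint8)
    for M in(foot,hand):
        uv=proj(k,inv(R.from_euler('y',th).apply(M)+[x,y,30+z]))
        cv2.fillConvexPoly(m,cv2.convexHull(((uv+.5)*sc).astype(np.float32)).astype(int),1)
    return cv2.resize(m.astype(np.float32),(shape[1],shape[0]),interpolation=cv2.INTER_AREA)
def fit(p0,thr=(11,24)):
    D=[]
    for n,(im,k) in ims.items():
        h=cv2.cvtColor(im,cv2.COLOR_RGB2HSV).astype(int)
        roi=cv2.dilate((sil(k,p0,im.shape[:2])>0).astype(np.uint8),np.ones((25,25)))>0
        s=75 if n=="side" else 45
        m=((h[:,:,0]>thr[0])&(h[:,:,0]<thr[1])&(h[:,:,1]>s)&roi).astype(np.uint8)
        hd=proj(k,inv([[p0[0],p0[1],30+92]]))[0]; m[:int(hd[1])]=0
        N,l,st,_=cv2.connectedComponentsWithStats(m); i=1+st[1:,4].argmax(); D.append((k,l==i))
    f=lambda q:sum(np.abs(sil(k,q,m.shape)*(np.arange(m.shape[0])[:,None]>=0)-m)[int(proj(k,inv([[p0[0],p0[1],122]]))[0][1]):].sum()/m.sum() for k,m in D)
    best=min((minimize(f,[p0[0]+dx,p0[1],p0[2],p0[3]],method="Nelder-Mead",options=dict(initial_simplex=np.array([[p0[0]+dx,p0[1],p0[2],p0[3]]]*5)+np.vstack([np.zeros(4),np.diag([4,4,2,.08])]))) for dx in(-4,3)),key=lambda r:r.fun)
    return best.x,best.fun
if __name__=="__main__":
    x,e=fit([float(v) for v in sys.argv[1:5]]); print("wedge x y z pitch",x.round(2),"err",round(e,3))
E
python3 fit.py -117 0 0 0
```

```text
time: 16.33
tool_pos: [470.6, -18.5, 294.4]
tcp_rot: [3.141, -0.004, 1.773]
contact_force: [0.1, 0.4, -0.1]
grip_width: 82.5
finger_force: 0.0
t 16.3333 tcp press [-117.3    1.1  294.4] [ 3.141 -0.004  1.773] [ 0.1  0.4 -0.1] [-0.01 -0.04 -0.04]
wedge x y z pitch [-1.1881e+02  2.0100e+00  4.1000e-01  2.0000e-02] err 0.222
```

```bash
python3 -m creep '-.001 0 -.02 0 0 0 90;0 0 -.025 0 0 0 90;0 0 -.025 0 0 0 90;0 0 -.02 0 0 0 90;0 0 -.007 0 0 0 80;0 0 -.004 0 0 0 60;0 0 0 0 0 0 45;0 0 0 0 0 0 35'
python3 -m creep '0 0 0 0 0 0 25;0 0 0 0 0 0 0;0 0 0 0 0 0 0;0 0 0 0 0 0 0;0 0 0 0 0 0 0;0 0 0 0 0 0 0;0 0 0 0 0 0 0;0 0 0 0 0 0 0'
```

```text
time: 17.1
tool_pos: [470.4, -19.4, 194.0]
tcp_rot: [3.14, -0.003, 1.775]
contact_force: [-0.1, 0.3, -0.1]
grip_width: 60.5
finger_force: 0.0
time: 17.77
tool_pos: [469.8, -19.1, 193.2]
tcp_rot: [3.141, -0.003, 1.776]
contact_force: [0.0, 0.5, 1.6]
grip_width: 19.9
finger_force: 30.0
```

```bash
python3 -m creep '0 0 .0003 0 0 0 0;.0025 .0005 0 0 0 0 0;.0025 .0005 0 0 0 0 0;.0025 .0005 0 0 0 0 0;.0025 .0005 0 0 0 0 0;0 0 0 0 0 0 0'
python3 -m creep '.0025 .0005 0 0 0 0 0;.0025 .0005 0 0 0 0 0;.0025 .0005 0 0 0 0 0;.0025 .0005 0 0 0 0 0;.0025 .0005 0 0 0 0 0;0 0 0 0 0 0 0;0 0 0 0 0 0 0'
python3 fit.py -95 1 0 0
```

```text
time: 18.27
tool_pos: [480.3, -17.0, 193.3]
tcp_rot: [3.141, -0.003, 1.776]
contact_force: [-0.3, -0.0, -1.4]
grip_width: 19.8
finger_force: 30.0
time: 18.85
tool_pos: [492.3, -14.5, 193.3]
tcp_rot: [-3.142, -0.003, 1.776]
contact_force: [-0.4, -0.3, -0.5]
grip_width: 19.7
finger_force: 30.0
t 18.85 tcp press [-95.2   0.7 193.3] [-3.142e+00 -3.000e-03  1.776e+00] [-0.4 -0.3 -0.5] [-0.02 -0.    0.01]
wedge x y z pitch [-9.594e+01  3.600e+00 -9.500e-01  1.000e-02] err 0.275
```

```bash
python3 -m creep '.0035 .0007 0 0 0 -.004 0;.0035 .0007 0 0 0 0 0;.0035 .0007 0 0 0 0 0;.0035 .0007 0 0 0 0 0;.0035 .0007 0 0 0 0 0;.0035 .0007 0 0 0 0 0;0 0 0 0 0 0 0;0 0 0 0 0 0 0'
python3 -m creep '.002 .0004 0 0 0 0 0;.002 .0004 0 0 0 0 0;0 0 0 0 0 0 0;0 0 0 0 0 0 0'
python3 -m creep '.002 .0004 0 0 0 0 0;.002 .0004 0 0 0 0 0;0 0 0 0 0 0 0;0 0 0 0 0 0 0'
```

```text
time: 19.62
tool_pos: [513.4, -10.3, 193.3]
tcp_rot: [-3.141, -0.003, 1.772]
contact_force: [-0.3, -0.5, -1.3]
grip_width: 19.8
finger_force: 30.0
time: 19.95
tool_pos: [517.3, -9.6, 193.3]
tcp_rot: [-3.142, -0.003, 1.772]
contact_force: [0.6, -0.1, -3.2]
grip_width: 20.0
finger_force: 30.0
time: 20.28
tool_pos: [518.9, -9.2, 193.7]
tcp_rot: [-3.135, -0.003, 1.772]
contact_force: [-10.6, -3.6, 10.2]
grip_width: 20.3
finger_force: 30.0
```

```bash
python3 -m creep '.002 .0004 0 .001 -.005 0 0;.002 .0004 0 .001 -.005 0 0;0 0 0 0 0 0 0;0 0 0 0 0 0 0'
python3 -m creep '.002 .0004 0 0 0 0 0;.002 .0004 0 0 0 0 0;0 0 0 0 0 0 0;0 0 0 0 0 0 0'
python3 fit.py -64 1 0 0
```

```text
time: 20.62
tool_pos: [522.9, -8.1, 193.2]
tcp_rot: [3.138, -0.004, 1.772]
contact_force: [-8.1, -1.1, 5.7]
grip_width: 20.1
finger_force: 30.1
time: 20.95
tool_pos: [526.9, -7.2, 193.2]
tcp_rot: [3.138, -0.004, 1.772]
contact_force: [-8.1, -0.4, 4.8]
grip_width: 19.9
finger_force: 30.1
t 20.95 tcp press [-59.9   1.1 193.2] [ 3.138 -0.004  1.772] [-8.1 -0.4  4.8] [-0.42  2.42 -0.  ]
wedge x y z pitch [-5.873e+01 -8.000e-02  1.270e+00 -5.000e-02] err 1.192
```

```bash
python3 -m creep '.002 .0004 0 0 0 0 0;.002 .0004 0 0 0 0 0;.002 .0004 0 0 0 0 0;0 0 0 0 0 0 0;0 0 0 0 0 0 0'
python3 -m creep '.002 .0004 0 0 0 0 0;.002 .0004 0 0 0 0 0;.002 .0004 0 0 0 0 0;0 0 0 0 0 0 0;0 0 0 0 0 0 0;0 0 0 0 0 0 0'
python3 - <<'E'
from h import *
import pickle
o=readout.get_obs();print(o['tool_pos'],o['tcp_rot'],o['contact_force'],o['moment'])
w=viewer.capture("wrist");c=cam("wrist");s=viewer.capture("side");t=viewer.capture("scene")
for n,i in(("w6",w),("d6",s),("t6",t)):cv2.imwrite(f"pics/{n}.png",i[:,:,::-1])
pickle.dump((c,o),open("w6.pkl","wb"))
# image-shift of the board near lip between start pictures and now (side & scene), subpixel
inv=lambda p:frame(585.8,3.5,.198,np.atleast_2d(p))
for n,im,old in(("side",s,"d5"),("scene",t,"t5")):
    k=cam(n);a=cv2.cvtColor(im,cv2.COLOR_RGB2GRAY).astype(np.float32);b=cv2.imread(f"pics/{old}.png",0).astype(np.float32)
    for Y in(-80,-60):
        P=inv([[8,Y,54]]);q=proj(k,P)[0];q2=proj(k,P+[0,0,5])[0]
        u,v=q.round().astype(int);W=9
        tpl=b[v-W:v+W,u-W:u+W];r=cv2.matchTemplate(cv2.resize(a[v-W-8:v+W+8,u-W-8:u+W+8],None,fx=4,fy=4,interpolation=2),cv2.resize(tpl,None,fx=4,fy=4,interpolation=2),cv2.TM_CCOEFF_NORMED)
        _,mx,_,l=cv2.minMaxLoc(r);print(n,Y,"shift",(l[0]/4-8,l[1]/4-8),"corr",round(mx,2),"5mm gives",(q2-q).round(2))
X=lambda i,n,Y,h:cv2.resize(i,None,fx=1,fy=1)
p=proj(cam("side"),inv([[0,-20,50]]))[0].astype(int);q=proj(cam("scene"),inv([[0,-20,50]]))[0].astype(int)
f=lambda i,p:cv2.resize(i[p[1]-45:p[1]+35,p[0]-50:p[0]+30,::-1],None,fx=5,fy=5,interpolation=2)[:,:400]
top=np.hstack([f(s,p),f(t,q)[:,:400]]);ww=cv2.resize(w[:,:,::-1],(266,200));cv2.imwrite("pics/c6.png",np.vstack([top,cv2.copyMakeBorder(ww,0,0,0,534,0)]));print(top.shape)
E
```

```text
time: 21.47
tool_pos: [532.9, -6.0, 193.3]
tcp_rot: [3.138, -0.004, 1.772]
contact_force: [-8.6, 0.1, 5.5]
grip_width: 19.7
finger_force: 30.1
time: 21.97
tool_pos: [538.8, -4.9, 193.2]
tcp_rot: [3.138, -0.004, 1.772]
contact_force: [-8.0, -0.2, 6.1]
grip_width: 20.1
finger_force: 30.1
[538.82027133  -4.85265683 193.2345467 ] [ 3.13804808 -0.00424232  1.7719878 ] [-8.01983502 -0.17863209  6.09648914] [-3.75380444e-01  2.42728219e+00 -2.51783434e-04]
side -80 shift (-0.25, -1.25) corr 0.96 5mm gives [ 0.05 -1.56]
side -60 shift (-0.25, -1.0) corr 0.95 5mm gives [ 0.03 -1.55]
scene -80 shift (-0.25, -0.5) corr 0.81 5mm gives [ 0.01 -1.46]
scene -60 shift (-0.25, -0.25) corr 0.75 5mm gives [ 0.02 -1.45]
(400, 800, 3)
```

View pics/c6.png

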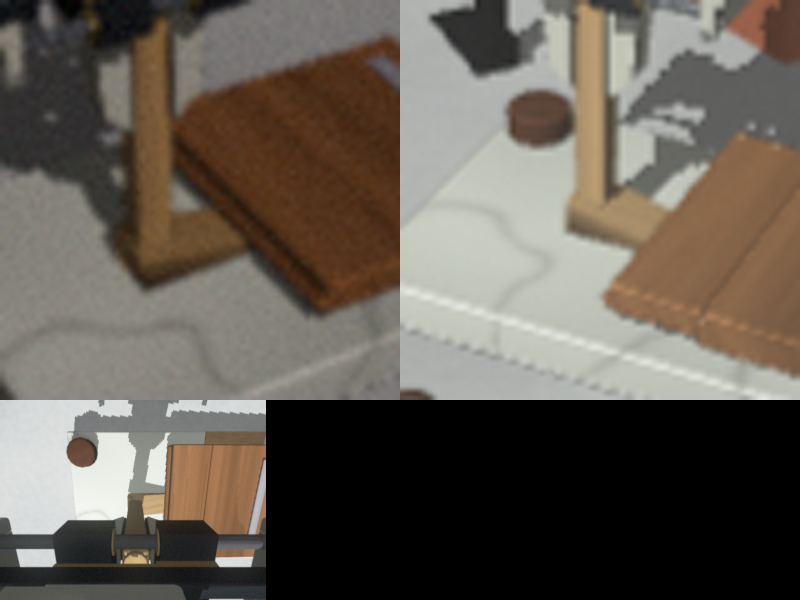

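The side and scene crops show the wedge upright with its sole flat on the stone, and the toe under the middle of the lip (side crop (245,240)). From first contact at handle x ≈ -69.5 to x = -47.7 now, the 1-in-4 slope gives a lift of about 5 mm. The image shift agrees only roughly, at 1–4 mm. Forces are steady, so I'm handing in.

```bash
python3 -m creep '0 0 0 0 0 0 0;0 0 0 0 0 0 0;0 0 0 0 0 0 0;0 0 0 0 0 0 0' && python3 -c "
from plant import order;print(order.close_job())"
```

```text
time: 22.45
tool_pos: [538.8, -4.9, 193.2]
tcp_rot: [3.138, -0.004, 1.772]
contact_force: [-9.7, -0.8, 5.7]
grip_width: 20.2
finger_force: 30.1
the job is handed in; nothing more can be done
None
```

Handed in at 22.5 s with the gripper still holding the wedge by its handle, flat on the stone under the middle of the lip; the lift is about 5 mm by the wedge's travel, though the camera check read only 1–4 mm, and a first push tipped the wedge, so I set it down and regripped it.

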